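# Clear the mat and show a printing block to the classroom webcam

## Task

The class webcam is about to film the red-handled printing block. First, with that block left lying, clear the green mat around it: the cotton reel goes into the blue sewing tub and the stapler into the yellow stationery tub, let go and at rest. Then pick up the red-handled block and finish while holding it still in the air for the camera, the middle of its carved face 15 cm straight out from the lens, the face square to the lens and its long sides level; do not touch the webcam or the blue-handled block, and leave the tape and scissors where they are.

Things in the scene. Friction and masses are not known exactly. Their poses are not given: they have to be found in the camera images.
- block_grip (a point): printing block with the RED handle, lying on the green mat (3 mm thick) with its carved face down. Wooden plate 56 mm (x) by 80 mm (y) by 18 mm, on its back a bar handle 20 mm wide (x), 50 mm long (y), 40 mm high, its top 58 mm above the carved face. Weight 80 to 150 g. This point is inside the handle, on the centre line, 44 mm from the carved face; z points from the carved face to the handle (up as it lies), y along the long sides. Half a turn about z makes no difference
- block_face (a point): centre of that block's carved face (its underside as it lies; raised blue leaf pattern), same axes: 44 mm below block_grip along z
- block: the same red-handled block, origin at the centre of its carved face, same axes
- reel_center (a point): cotton reel standing on the mat: wooden ends, yellow thread, diameter 34 mm, 46 mm high, 40 g. This point is its centre, half-way up; z is its axis
- reel: the same cotton reel, origin at the centre of its lower end
- stapler_center (a point): small stapler, orange top on a black foot, standing on the mat: 96 mm long (x), 28 mm wide (y), 36 mm high, 130 g. This point is its centre, 20 mm above its underside
- stapler: the same stapler, origin at the centre of its underside; x along its length
- sewing_tub: BLUE open tub (buttons pictured on its ends), fixed to the table to the left or right of the mat: outside 150 mm (x) by 130 mm (y) by 55 mm high, walls and floor 4 mm. Origin at the centre of its underside
- stationery_tub: YELLOW open tub (pencils pictured on its ends), fixed to the table on the other side of the mat; same size and origin as the blue one
- webcam: round black stand of the webcam, fixed to the table beyond the mat, base diameter 90 mm, fork reaching up to 110 mm; origin at the centre of its underside, its front (-x) faces the robot. The white head (diameter 60 mm, 36 mm deep) tilts in the fork about a level axis 105 mm above the table; its highest edge stays below 145 mm
- webcam_head (a joint): tilt of the webcam's head, rad: 0 = lens looks straight up, growing as the lens leans towards the stand's front (-x). It is set between 0.45 and 0.70 (26 to 40 degrees from straight up) and is stiff: it stays there
- lens (a point): centre of the lens, on the front of the white head, 20 mm from its tilt axis; z points straight out of the lens along its view, y is level
- show (a point): the place in the air for the middle of the carved face: 150 mm straight out from the lens. Its axes are those the block must take there: z out of the lens (so the block's z, from carved face to handle, points the same way and the face looks into the lens), y level along the block's long sides (either end)
- spare: bystander: a like printing block with a BLUE handle, lying on the bare table beyond the mat, same size; not to be touched
- tape_center (a point): bystander: roll of yellow tape lying flat, diameter 90 mm, 20 mm high, beyond the mat; its centre
- scissors: bystander: black-handled scissors lying flat beyond the mat, 165 mm long, 10 mm high; origin near the pivot, x towards the blade tips

How it is judged (in metres and radians):
On the way, in this order (a step that is already met when the one before it is completed fails the run):
1. reel in the blue tub and stapler in the yellow tub, let go and at rest, the red-handled block still lying (x of reel_center in the frame of sewing_tub between -0.072 and 0.072 m and y of reel_center in the frame of sewing_tub between -0.062 and 0.062 m and z of reel_center in the frame of sewing_tub between 0 and 0.05 m and x of stapler_center in the frame of stationery_tub between -0.072 and 0.072 m and y of stapler_center in the frame of stationery_tub between -0.062 and 0.062 m and z of stapler_center in the frame of stationery_tub between 0 and 0.05 m and linear speed of each of reel, stapler below 0.05 m/s and contact force between each of reel, stapler, block and the fingers below 0.1 N and height (world z) of block_face below 0.02 m), for 0.2 s.
2. red-handled block picked up clear of the mat (height (world z) of block_face above 0.06 m and contact force between block and the fingers above 0.5 N), for 0.2 s.
At the end, for the whole second after the job is handed in: The fingers alone hold the block still: carved face centre within 30 mm of the point 150 mm out from the lens, face within 12 degrees of square to it, long sides within 12 degrees of level in the picture. Reel in the blue tub, stapler in the yellow, released and at rest (x of reel_center in the frame of sewing_tub between -0.072 and 0.072 m and y of reel_center in the frame of sewing_tub between -0.062 and 0.062 m and z of reel_center in the frame of sewing_tub between 0 and 0.05 m and x of stapler_center in the frame of stationery_tub between -0.072 and 0.072 m and y of stapler_center in the frame of stationery_tub between -0.062 and 0.062 m and z of stapler_center in the frame of stationery_tub between 0 and 0.05 m and linear speed of each of reel, stapler below 0.05 m/s and contact force between each of reel, stapler and the fingers below 0.1 N and distance between block_face and show below 0.03 m and height (world z) of block_face above 0.15 m and angle between the z axis of block_face and the z axis of show, either way round below 0.21 rad and angle between block_face's own z axis and vertical below 1.2 rad and angle between the y axis of block_face and the y axis of show, either way round below 0.21 rad and contact force between block and the fingers above 0.5 N and contact force between block and webcam below 0.1 N and linear speed of block below 0.03 m/s and angular speed of block below 0.2 rad/s); the arm keeps its last pose, push and grip.
It fails at once if webcam touched (contact force between webcam and anything else above 1 N).
It fails at once if blue-handled block touched or moved (distance of spare from where it was at the start of the episode above 0.015 m or contact force between spare and the fingers above 0.5 N).
It fails at once if tape or scissors moved (distance of any of tape_center, scissors from where it was at the start of the episode above 0.02 m).
It also fails if it takes over 67 s, if anything falls off the work surface, if the arm or the gripper's body presses on something with over 40 N, if the wrist force passes 120 N, or if a joint passes its speed limit or range.

## Robot

A 6-joint arm with a two-finger parallel gripper is mounted at the origin on the work surface. World frame = base frame: x ahead of the robot, y to its left, z up, the work surface at z = 0. Lengths are in m, angles in degrees, forces in N, time in s.
With the tool pointing down it reaches from about 0.375 to 0.75 m from the base axis. Payload 9 kg.
Tool frame: the origin (TCP) lies where the fingers leave the gripper's body, on its centre line; the fingertips stand 73 mm ahead of it and the grasp point (between the pads) lies 54 mm ahead of it (robot.tip_reach is the distance from the TCP to the fingertips, in m); z points along the fingers, y is the direction in which the jaws open and shut (so a half turn about z gives the same grasp; the last joint's range is limited). The gripper opens to 85 mm and grips with 20 to 120 N. Pads are 22 mm wide; open, the fingers measure 114 mm over their backs; the gripper's body (76 mm by 85 mm) begins 54 mm behind the grasp point. The pads swing forward as they close: fully open they stand 13 mm farther back than shut.
Start: joints at [61.324, 5.964, 5.575, 89.605, 0, 77.527], TCP at [0.167, 0.576, 0.304] pointing down, gripper open.
Joint ranges: [-171.21, 171.21], [-48.23, 106.86], [-62.78, 66.21], [-105.2, 120.99], [-86.42, 89.51], [-180, 180]. Speed limits (degrees/s): [127.2, 127.2, 147.25, 180, 180, 180].

## Interface

Orientations are given as [roll, pitch, yaw] about the fixed x, y, z axes, in that order (R = Rz(yaw) Ry(pitch) Rx(roll)).
In Python, from plant import robot gives the robot as it stands. Calls block until the motion is done:
- robot.move_pose(position, orientation): joint-space move of the TCP to a pose.
- robot.line_to(position, vel=0.15, rotation=None, guard=None): straight line of the TCP; rotation=None keeps the orientation; vel is the mean speed in m/s. With guard (N) it stops when the force on the tool has changed by that much, and returns True; else False.
- robot.goto_joints(angles): joint-space move.
- robot.set_gripper(opening): finger opening in m; the grip force is fixed at half the most; returns when the fingers have stopped.
- robot.pause(seconds).
- robot.ik(position, orientation): joint angles nearest the present ones, or None.
- robot.observe(): the state.
- robot.grab_frame(name): name is "scene" or "side" or "wrist"; returns the picture (420x560x3 uint8, blue, green, red); there is no depth.
- robot.get_calibration(name): a dict with "vertical_fov" (degrees; the focal length in pixels is half the picture's height over the tangent of half this angle, whatever the lens; pixels are square), "cx", "cy" (the principal point, pixels), "k1" (the pictures are not rectified: a ray, as slopes to the right and down, at radius r is drawn at 1 + k1 r^2 times it, then the intrinsics apply), "rvec" (rotation vector, rad) and "tvec" (3), from world to camera coordinates, as OpenCV has them. Camera axes: x right, y down, z forward; pixel columns grow to the right and rows downward; lengths in m; the calibration is good to about 2 mm. A picture is of the moment at which its call begins: read the wrist's pose just before it. get_calibration takes no time and is no camera call; for the wrist camera it gives the pose at the moment of the call.
A pose or a line that the arm cannot do raises robot.IKError and nothing moves.
- robot.job_done(): hands the job in, once; it reports no verdict.
The state is a dict: "time": time; "q": joint angles; "qvel": joint speeds; "joint_torque": joint torques, N m; "tool_pos": TCP position; "tcp_rot": TCP orientation; "ft_force": force on the tool from outside, world axes, zero at the start; "torque": the same for the moment, N m; "gripper_width": finger opening in m.
Only numpy, scipy, OpenCV 4.12 (cv2) and the standard library are available. Lean on these libraries where they do the work, as an engineer would, in place of code of your own. Each camera call takes 0.05 s, during which the arm holds its last target.

## Working session

There is one attempt and no reset: what is moved stays moved. The work goes in short steps, each a Python script; the robot and the scene stay as the last script left them, time stands still between calls to the robot, and variables do not carry over. Pictures are saved under pics/ and viewed, and the job is handed in when it is done.

```bash
mkdir -p pics; ls; python3 - <<'E'
from plant import robot
import cv2
for n in ["scene","side","wrist"]:
    c=robot.get_calibration(n); print(n,c)
    cv2.imwrite(f"pics/a_{n}.png",robot.grab_frame(n))
print(robot.observe())
E
```

```text
pics
scene {'vertical_fov': 49.49872679308478, 'cx': 282.64278060753736, 'cy': 209.42493870886588, 'k1': -0.013605383410070147, 'rvec': array([ 2.02606934,  1.08625938, -0.49256955]), 'tvec': array([-0.33752514, -0.18312631,  1.71652844])}
side {'vertical_fov': 42.83647213485022, 'cx': 276.90290949013166, 'cy': 212.46514256754452, 'k1': -0.07422627048330523, 'rvec': array([ 2.22071166, -0.69235356,  0.27569529]), 'tvec': array([-0.52255209,  0.36159389,  1.24239738])}
wrist {'vertical_fov': 59.60834218522995, 'cx': 272.2933573139037, 'cy': 214.99029658815581, 'k1': -0.06296884945485892, 'rvec': array([-2.29586098, -1.72321623, -0.27826006]), 'tvec': array([-0.59993717, -0.04302162,  0.38241367])}
{'time': 0.15, 'q': array([6.13242750e+01, 5.99125463e+00, 5.53881099e+00, 8.96047043e+01,
       1.21719833e-03, 7.75269489e+01]), 'qvel': array([ 0.02718532, -0.12419865,  0.20381183, -0.0169894 ,  0.08141795,
        0.05213155]), 'joint_torque': array([ 4.13105590e-03, -5.57353699e+01,  5.04010642e+01,  1.22112481e-02,
       -1.94854829e-04,  2.33433258e-05]), 'tool_pos': array([0.16732044, 0.57601825, 0.30331042]), 'tcp_rot': array([-1.79944464e+02, -1.35313109e-02,  1.63797319e+02]), 'ft_force': array([-0.22558538, -0.65542516,  0.57065403]), 'torque': array([0.03861815, 0.06095583, 0.07776293]), 'gripper_width': 0.08533128036666869}
```

View pics/a_scene.png

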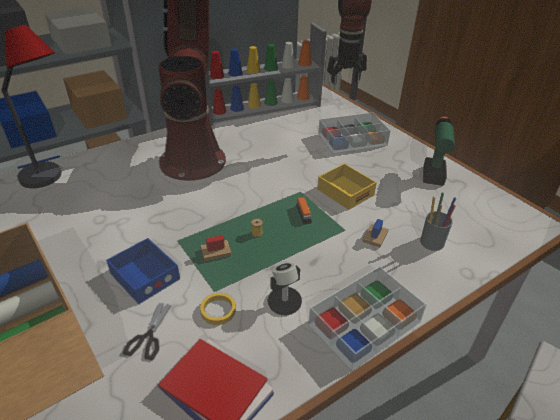

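View pics/a_side.png

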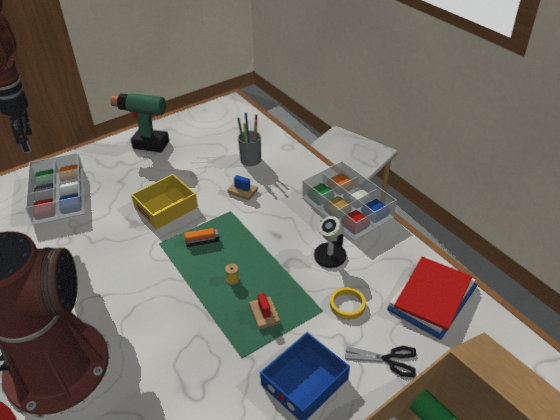

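View pics/a_wrist.png

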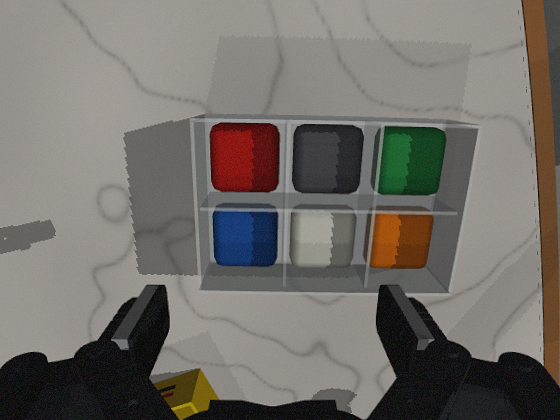

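The scene view shows the yellow tub at about (347,185), the stapler at (304,209), the reel at (257,228), the red block at (215,247), the blue tub at (143,270) and the webcam at (286,285). The side view agrees. The wrist view shows only a paint tray.

```bash
cat > h.py <<'E'
import numpy as np, cv2
def K(c):
    f=210/np.tan(np.radians(c["vertical_fov"])/2)
    return np.array([[f,0,c["cx"]],[0,f,c["cy"]],[0,0,1]]), np.array([c["k1"],0,0,0,0.])
def rays(c,px):
    k,d=K(c); n=cv2.undistortPointsIter(np.array(px,float).reshape(-1,1,2),k,d,None,None,(3,50,1e-10)).reshape(-1,2)
    R=cv2.Rodrigues(c["rvec"])[0]; C=-R.T@c["tvec"]
    D=np.c_[n,np.ones(len(n))]@R
    return C,D/np.linalg.norm(D,axis=1)[:,None]
def plane(c,px,z):
    C,D=rays(c,px); return C+D*((z-C[2])/D[:,2])[:,None]
def tri(views):  # [(c,px),...]
    A=np.zeros((3,3));b=np.zeros(3)
    L=[]
    for c,p in views:
        C,D=rays(c,[p]);M=np.eye(3)-np.outer(D[0],D[0]);A+=M;b+=M@C;L.append((M,C))
    X=np.linalg.solve(A,b); return X,[float(np.linalg.norm(M@(X-C))) for M,C in L]
def proj(c,X):
    k,d=K(c); return cv2.projectPoints(np.array(X,float).reshape(-1,1,3),c["rvec"],c["tvec"],k,d)[0].reshape(-1,2)
def mask(im,h,s=100,v=40):
    a=cv2.cvtColor(im,cv2.COLOR_BGR2HSV)
    lo,hi=h
    m=(a[...,0]>=lo)&(a[...,0]<=hi) if lo<=hi else (a[...,0]>=lo)|(a[...,0]<=hi)
    return (m&(a[...,1]>s)&(a[...,2]>v)).astype(np.uint8)
E
python3 - <<'E'
from plant import robot
from h import *
s=robot.get_calibration("scene");d=robot.get_calibration("side")
I=[cv2.imread(f"pics/a_{n}.png") for n in("scene","side")]
P=dict(reel=(.026,(257,228),(232,274)),red=(.05,(215,244),(265,305)),stap=(.025,(304,209),(202,237)),blue=(.0,(143,275),(305,380)),yel=(0,(347,188),(165,205)),cam=(0,(285,302),(331,255)),spare=(.03,(376,230),(242,187)),tape=(.01,(218,308),(348,302)),lens=(.12,(284,270),(329,227)),sci=(0,(155,325),(380,358)))
for n,(z,a,b) in P.items(): print(n,plane(s,[a],z)[0].round(3),plane(d,[b],z)[0].round(3))
for im,n,(x,y,w,h) in ((I[0],"s",(90,160,360,180)),(I[1],"d",(130,160,280,240))):
    cv2.imwrite(f"pics/z_{n}.png",cv2.resize(im[y:y+h,x:x+w],None,fx=2.2,fy=2.2,interpolation=cv2.INTER_CUBIC))
E
```

```text
reel [ 0.482 -0.014  0.026] [ 0.48  -0.014  0.026]
red [ 0.499 -0.165  0.05 ] [ 0.486 -0.165  0.05 ]
stap [0.484 0.162 0.025] [0.481 0.156 0.025]
blue [ 0.453 -0.369  0.   ] [ 0.463 -0.362  0.   ]
yel [0.447 0.379 0.   ] [0.462 0.371 0.   ]
cam [ 0.748 -0.092 -0.   ] [ 0.751 -0.092  0.   ]
spare [0.69  0.283 0.03 ] [0.686 0.274 0.03 ]
tape [ 0.676 -0.252  0.01 ] [ 0.679 -0.252  0.01 ]
lens [ 0.744 -0.096  0.12 ] [ 0.734 -0.095  0.12 ]
sci [ 0.631 -0.405  0.   ] [ 0.64  -0.417  0.   ]
```

View pics/z_s.png

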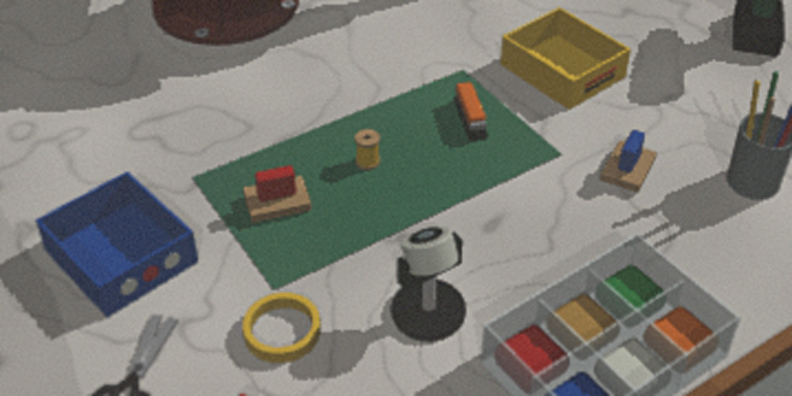

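View pics/z_d.png

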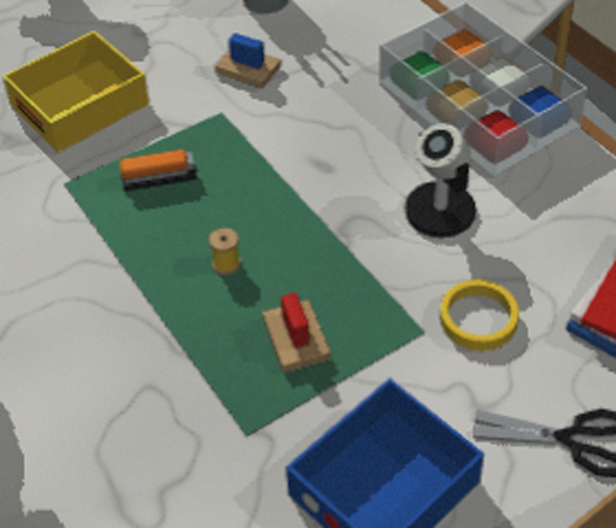

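```bash
python3 - <<'E'
from plant import robot
from h import *
from scipy.spatial.transform import Rotation as Ro
c=robot.get_calibration("wrist");o=robot.observe()
R=cv2.Rodrigues(c["rvec"])[0];C=-R.T@c["tvec"]
T=Ro.from_euler("xyz",o["tcp_rot"],degrees=True).as_matrix()
print("cam in tool",T.T@(C-o["tool_pos"]));print("cam axes cols in tool",(T.T@R.T).round(3))
for p,y in (((.45,0,.34),90),((.45,0,.34),-90),((.45,0,.34),0),((.45,0,.34),180),((.5,0,.36),0)):
    print(p,y,robot.ik(p,[180,0,y]))
E
```

```text
cam in tool [ 0.07976753  0.00051001 -0.0725191 ]
cam axes cols in tool [[-0.    -0.949 -0.316]
 [ 1.    -0.    -0.   ]
 [-0.    -0.316  0.949]]
(0.45, 0, 0.34) 90 [-16.73825676 -19.60817561 -14.37214162  95.23603399   0.
  73.26174324]
(0.45, 0, 0.34) -90 [ -16.73825676  -19.60817561  -14.37214162   95.23603399    0.
 -106.73825676]
(0.45, 0, 0.34) 0 [-16.73825676 -19.60817561 -14.37214162  95.23603399   0.
 163.26174324]
(0.45, 0, 0.34) 180 [-16.73825676 -19.60817561 -14.37214162  95.23603399   0.
 -16.73825676]
(0.5, 0, 0.36) 0 [-15.02259828 -10.26801402  -4.41529375  95.85272027   0.
 164.97740172]
```

```bash
python3 - <<'E'
from plant import robot
from h import *
import pickle
robot.move_pose([.45,0,.34],[180,0,180])
c=robot.get_calibration("wrist");im=robot.grab_frame("wrist")
cv2.imwrite("pics/b.png",im);pickle.dump(c,open("b.pkl","wb"))
print(robot.observe()["time"])
E
```

```text
2.4917
```

View pics/b.png

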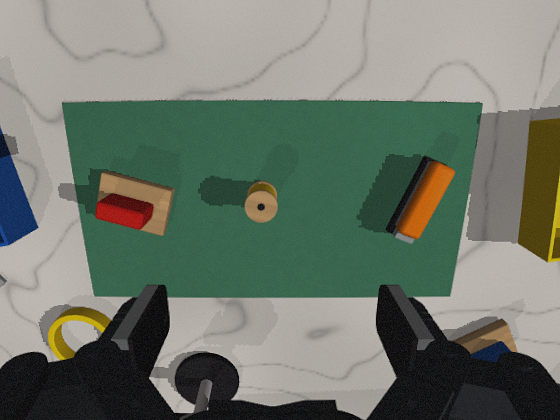

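The wrist view shows the reel's top at (261,207), the stapler's orange top at (427,200), and the red handle at (124,211) on its plate. I'll measure these with masks.

```bash
python3 - <<'E'
from h import *
import pickle
c=pickle.load(open("b.pkl","rb"));im=cv2.imread("pics/b.png")
hsv=cv2.cvtColor(im,cv2.COLOR_BGR2HSV)
for p in ((427,200),(450,175),(124,203),(124,217),(140,215),(261,207),(150,185),(261,190),(409,200)): print(p,hsv[p[1],p[0]])
def rep(name,m,z):
    cs=cv2.findContours(m,cv2.RETR_EXTERNAL,cv2.CHAIN_APPROX_NONE)[0]
    k=max(cs,key=cv2.contourArea).reshape(-1,2)
    W=plane(c,k,z)[:,:2]
    r=cv2.minAreaRect((W*1000).astype(np.float32)); print(name,len(k),[np.round(x,1) for x in r],"pix",k.mean(0).round(0))
sub=np.zeros(im.shape[:2],np.uint8);sub[105:290,85:470]=1
o=mask(im,(5,16),180,120)*sub; rep("stapler",o,.039)
r=mask(im,(172,4),150,60)*sub; rep("red all",r,.061)
r=mask(im,(172,4),150,150)*sub; rep("red bright",r,.061)
g=mask(im,(8,22),60,100)*sub; w=g.copy(); w[:,:230]=0;w[:,300:]=0; rep("reel",w,.049)
w=g.copy(); w[:,200:]=0; w|=mask(im,(172,4),150,60)*sub; rep("plate",w,.021)
E
python3 -c "
import cv2;im=cv2.imread('pics/b.png');a=cv2.resize(im[150:250,80:190],None,fx=4,fy=4);b=cv2.resize(im[140:260,370:470],None,fx=3.33,fy=3.33)
import numpy as np;cv2.imwrite('pics/bz.png',np.hstack([a,cv2.resize(b,(340,400))]))"
```

```text
(427, 200) [ 14 227 194]
(450, 175) [ 15 210 197]
(124, 203) [178 186  81]
(124, 217) [  1 210 165]
(140, 215) [  1 203 161]
(261, 207) [103  56  32]
(150, 185) [ 17 113 106]
(261, 190) [ 17 115  95]
(409, 200) [20 13 57]
stapler 170 [array([479.9, 166.6]), array([24.1, 84.4]), np.float64(68.3)] pix [427. 201.]
red all 138 [array([ 483. , -150.8]), array([56.6, 31.2]), np.float64(74.4)] pix [124. 211.]
red bright 113 [array([ 488.6, -156.2]), array([46.8, 15.9]), np.float64(74.2)] pix [119. 216.]
reel 163 [array([476.8, -11.7]), array([43. , 32.2]), np.float64(0.0)] pix [262. 198.]
plate 235 [array([ 487.9, -156. ]), array([82.3, 57.6]), np.float64(75.0)] pix [133. 203.]
```

View pics/bz.png

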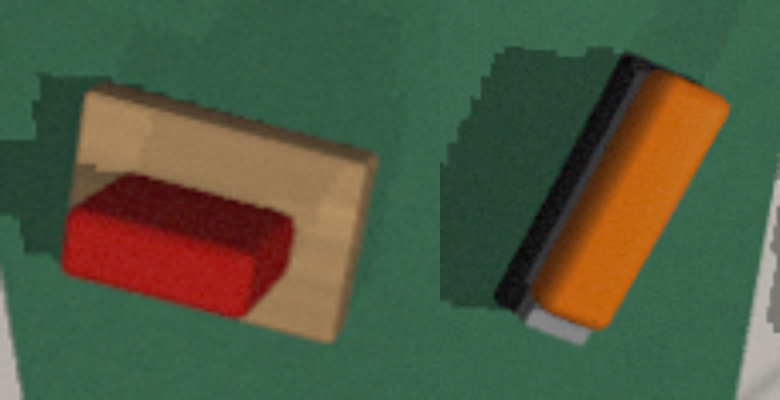

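```bash
python3 - <<'E'
from plant import robot
from h import *
s=robot.get_calibration("scene");d=robot.get_calibration("side")
for n,c,o,pts in (("y",s,(90,160),[(560,10),(629,49),(569,82),(503,38)]),("b",s,(90,160),[(128,174),(196,236),(107,280),(38,220)]),
  ("y",d,(130,160),[(94,32),(146,74),(55,115),(5,77)]),("b",d,(130,160),[(389,380),(482,455),(380,540),(288,463)])):
    W=plane(c,np.array(pts)/2.2+o,.055)[:,:2]
    print(n,W.mean(0).round(3),W.round(3).tolist(),[ (np.linalg.norm(W[i]-W[i-1]).round(3),np.degrees(np.arctan2(*(W[i]-W[i-1])[::-1])).round(0)) for i in range(4)])
for p,y in (((.483,.1652,.2),68.3),((.483,.1652,.2),-111.7),((.46,.37,.2),0),((.46,.37,.2),90),((.46,.37,.2),-90),((.481,-.0125,.2),0),((.481,-.0125,.2),180)):
    print(p,y,robot.ik(p,[180,0,y]).round(0))
E
```

```text
y [0.465 0.354] [[0.388, 0.409], [0.529, 0.429], [0.543, 0.296], [0.401, 0.283]] [(np.float64(0.127), np.float64(96.0)), (np.float64(0.142), np.float64(8.0)), (np.float64(0.134), np.float64(-84.0)), (np.float64(0.142), np.float64(-175.0))]
b [ 0.465 -0.362] [[0.383, -0.317], [0.533, -0.289], [0.542, -0.404], [0.403, -0.44]] [(np.float64(0.125), np.float64(99.0)), (np.float64(0.152), np.float64(11.0)), (np.float64(0.115), np.float64(-86.0)), (np.float64(0.144), np.float64(-165.0))]
y [0.463 0.359] [[0.525, 0.428], [0.543, 0.301], [0.405, 0.297], [0.381, 0.41]] [(np.float64(0.146), np.float64(7.0)), (np.float64(0.128), np.float64(-82.0)), (np.float64(0.138), np.float64(-178.0)), (np.float64(0.115), np.float64(102.0))]
b [ 0.461 -0.364] [[0.519, -0.292], [0.541, -0.417], [0.405, -0.433], [0.378, -0.314]] [(np.float64(0.143), np.float64(9.0)), (np.float64(0.128), np.float64(-80.0)), (np.float64(0.138), np.float64(-173.0)), (np.float64(0.122), np.float64(103.0))]
(0.483, 0.1652, 0.2) 68.3 [  4.  -9. -20.  79.   0. 116.]
(0.483, 0.1652, 0.2) -111.7 [  4.  -9. -20.  79.   0. -64.]
(0.46, 0.37, 0.2) 0 [  26.    5.   -7.   79.    0. -154.]
(0.46, 0.37, 0.2) 90 [ 26.   5.  -7.  79.   0. 116.]
(0.46, 0.37, 0.2) -90 [ 26.   5.  -7.  79.   0. -64.]
(0.481, -0.0125, 0.2) 0 [-17. -15. -25.  80.   0. 163.]
(0.481, -0.0125, 0.2) 180 [-17. -15. -25.  80.   0. -17.]
```

```bash
python3 - <<'E'
from plant import robot
robot.set_gripper(.06)
robot.move_pose([.483,.1652,.16],[180,0,158.3])
print(robot.line_to([.483,.1652,.081],vel=.1,guard=15), robot.observe()["tool_pos"])
robot.set_gripper(.0); o=robot.observe(); print(o["gripper_width"],o["ft_force"],o["time"])
robot.line_to([.483,.1652,.19],vel=.2); o=robot.observe();print(o["gripper_width"],o["time"])
robot.move_pose([.464,.357,.19],[180,0,-174])
import cv2; cv2.imwrite("pics/c.png",robot.grab_frame("wrist"));print(robot.observe()["time"])
E
```

```text
False [0.48346067 0.16520391 0.08168305]
0.025679673354745563 [-1.50612094  0.39966073  5.53182407] 5.2
0.02534491441387703 5.8917
6.7333
```

View pics/c.png

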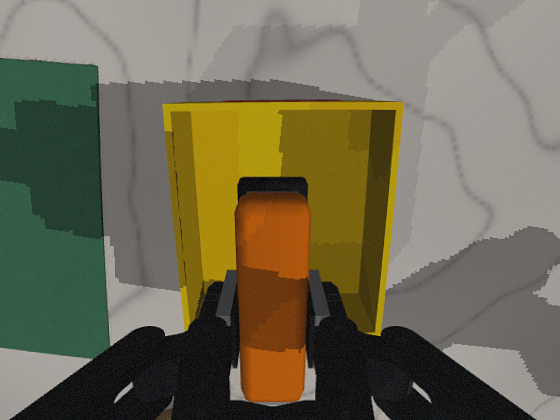

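The stapler is held, lined up and centred over the yellow tub (rim from x≈165 to 401 px). I'll lower and release it, then take the reel.

```bash
python3 - <<'E'
from plant import robot
import cv2
print(robot.line_to([.464,.357,.088],vel=.12,guard=15), robot.observe()["tool_pos"])
robot.set_gripper(.045)
robot.line_to([.464,.357,.19],vel=.2)
cv2.imwrite("pics/d.png",robot.grab_frame("wrist"))
robot.set_gripper(.07)
robot.move_pose([.481,-.0125,.16],[180,0,180])
print(robot.line_to([.481,-.0125,.082],vel=.1,guard=15))
robot.set_gripper(.0); o=robot.observe(); print(o["gripper_width"],o["time"])
robot.line_to([.481,-.0125,.19],vel=.2)
robot.move_pose([.463,-.363,.19],[180,0,-172])
o=robot.observe(); print(o["gripper_width"],o["time"])
cv2.imwrite("pics/e.png",robot.grab_frame("wrist"))
E
```

```text
False [0.46458118 0.35721085 0.088967  ]
False
0.03273572773920157 11.875
0.03275793163742645 13.8833
```

View pics/d.png

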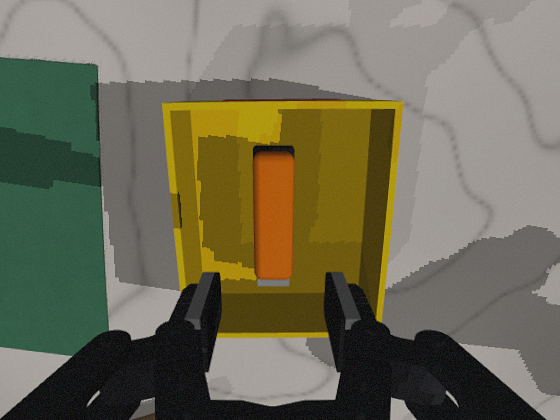

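View pics/e.png

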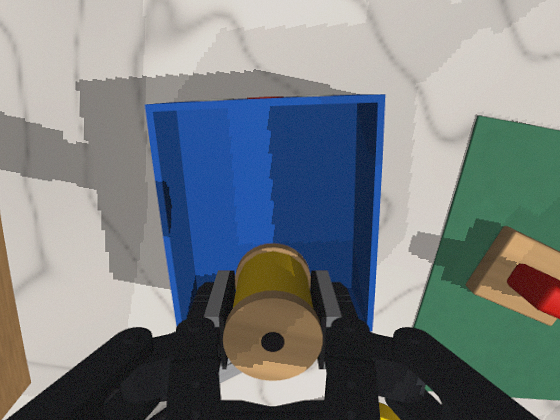

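The stapler stands released inside the yellow tub at (273,215). The reel is held over the blue tub. I'll place it, then look at the webcam from two directions.

```bash
python3 - <<'E'
from plant import robot
import cv2,pickle
print(robot.line_to([.463,-.363,.087],vel=.12,guard=15), robot.observe()["tool_pos"])
robot.set_gripper(.055)
robot.line_to([.463,-.363,.19],vel=.2)
cv2.imwrite("pics/f.png",robot.grab_frame("wrist"))
for p in ([.5,-.093,.3],[.45,-.093,.3],[.47,-.093,.33]): print(robot.ik(p,[180,45,180]))
for p in ([.66,-.093,.36],[.62,-.093,.36]): print(robot.ik(p,[180,0,0]))
try:
    robot.move_pose([.5,-.093,.3],[180,45,180])
    c=robot.get_calibration("wrist");cv2.imwrite("pics/g.png",robot.grab_frame("wrist"));pickle.dump(c,open("g.pkl","wb"))
except robot.IKError as e: print(e)
print(robot.observe()["time"])
E
```

```text
False [ 0.46340377 -0.36338887  0.08792363]
None
None
None
[-19.2328627   19.70652674  27.07675734  97.3702306    0.
 160.7671373 ]
[-20.4609469   12.12272305  18.19906966  96.07634662   0.
 159.5390531 ]
the arm cannot take that pose within its joint ranges
16.0
```

View pics/f.png

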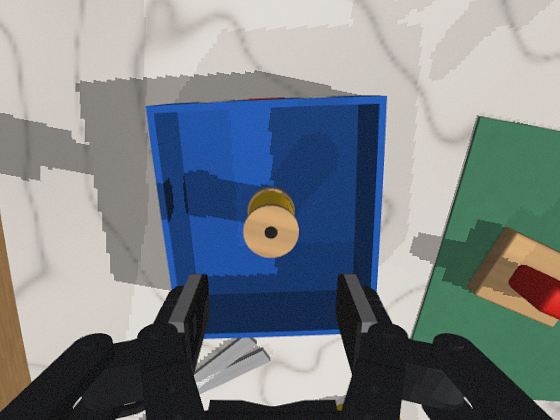

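The reel stands upright in the blue tub at (271,232). Next I'll check which tilted poses the arm can reach.

```bash
python3 - <<'E'
from plant import robot
import numpy as np
from scipy.spatial.transform import Rotation as Ro
ax=np.array([.75,-.092,.105])
for t in (.45,.58,.7):
  n=np.array([-np.sin(t),0,np.cos(t)])
  for sy in (1,-1):
    x=np.array([0,sy,0]);z=-n;R=np.c_[x,np.cross(z,x),z]
    e=Ro.from_matrix(R).as_euler("xyz",degrees=True); p=ax+n*(.17+.098)
    print(t,sy,p.round(3),e.round(1),robot.ik(p,e))
for y in (75,-105): print(robot.ik([.4885,-.156,.16],[180,0,y]))
for a in (10,20,25,30,35,40):
  for r in (.45,.5,.55,.6):
   for yaw in (0,180):
    q=robot.ik([r,-.093,.33],[180,a if yaw else -a,yaw])
    if q is not None: print(a,r,yaw,q.round(0))
E
```

```text
0.45 1 [ 0.633 -0.092  0.346] [154.2   0.   90. ] [-23.6530377  -13.7777519  -12.55894547  67.35064054  10.04996521
  68.47628445]
0.45 -1 [ 0.633 -0.092  0.346] [-154.2    0.   -90. ] [ -23.6530377   -13.7777519   -12.55894547   67.35064054   10.04996521
 -111.52371555]
0.58 1 [ 0.603 -0.092  0.329] [146.8   0.   90. ] [-26.4058395  -26.95565637 -27.00710949  59.54360803  14.10624658
  67.44542563]
0.58 -1 [ 0.603 -0.092  0.329] [-146.8    0.   -90. ] [ -26.4058395   -26.95565637  -27.00710949   59.54360803   14.10624658
 -112.55457437]
0.7 1 [ 0.577 -0.092  0.31 ] [139.9   0.   90. ] [-29.3024757  -39.40043806 -39.82239304  53.28016723  18.37850924
  66.76843219]
0.7 -1 [ 0.577 -0.092  0.31 ] [-139.9    0.   -90. ] [ -29.3024757   -39.40043806  -39.82239304   53.28016723   18.37850924
 -113.23156781]
[-32.34961844  -8.00308976 -23.23404614  74.76904362   0.
  72.65038156]
[ -32.34961844   -8.00308976  -23.23404614   74.76904362    0.
 -107.34961844]
10 0.45 0 [-31. -29. -23.  87.   5. 150.]
10 0.45 180 [-31. -29. -23.  87.   5. -30.]
10 0.5 0 [-27. -20. -16.  85.   5. 153.]
10 0.5 
[... 779 characters left out ...]
. -25.  70.  11. -26.]
25 0.6 0 [-25. -19. -18.  68.  10. 157.]
25 0.6 180 [-25. -19. -18.  68.  10. -23.]
30 0.5 0 [-33. -43. -36.  71.  16. 151.]
30 0.5 180 [-33. -43. -36.  71.  16. -29.]
30 0.55 0 [-29. -33. -30.  66.  14. 154.]
30 0.55 180 [-29. -33. -30.  66.  14. -26.]
30 0.6 0 [-26. -24. -24.  63.  13. 157.]
30 0.6 180 [-26. -24. -24.  63.  13. -23.]
35 0.55 0 [-30. -39. -35.  62.  17. 155.]
35 0.55 180 [-30. -39. -35.  62.  17. -25.]
35 0.6 0 [-27. -29. -29.  58.  15. 157.]
35 0.6 180 [-27. -29. -29.  58.  15. -23.]
40 0.55 0 [-31. -44. -41.  58.  20. 155.]
40 0.55 180 [-31. -44. -41.  58.  20. -25.]
40 0.6 0 [-28. -34. -35.  53.  18. 158.]
40 0.6 180 [-28. -34. -35.  53.  18. -22.]
```

```bash
python3 - <<'E'
from plant import robot
import cv2,pickle
for n,p,e in (("g",[.55,-.093,.33],[180,35,180]),("k",[.66,-.093,.36],[180,0,0])):
    robot.move_pose(p,e)
    c=robot.get_calibration("wrist");cv2.imwrite(f"pics/{n}.png",robot.grab_frame("wrist"));pickle.dump(c,open(f"{n}.pkl","wb"))
print(robot.observe()["time"])
E
```

```text
20.0833
```

View pics/g.png

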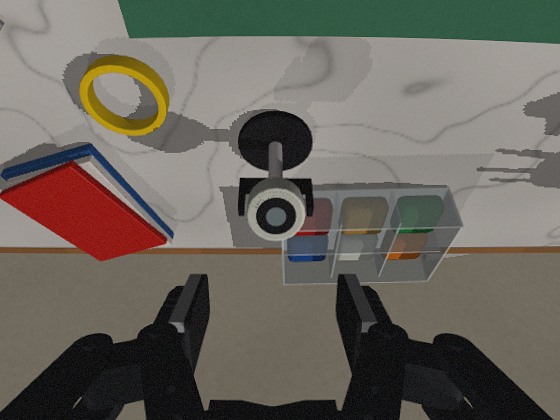

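View pics/k.png

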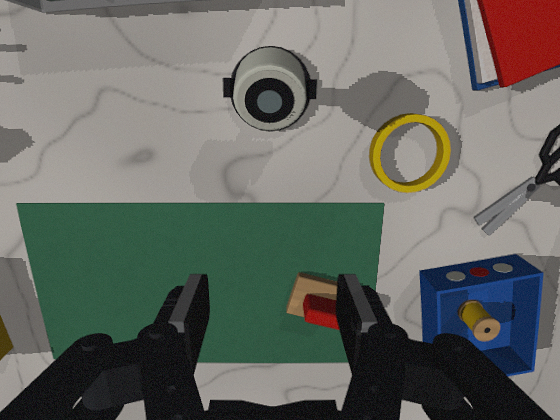

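View g shows the black ring around the lens at (276,216), with the stand base at (276,140). View k shows the ring at (270,101) and the reel still in its tub. I'll fit a circle in space to the ring's edge points from both views.

```bash
cat > lens.py <<'E'
from h import *
import pickle
from scipy.optimize import least_squares
data=[];E=[]
for n,(u,v) in (("g",(276,216)),("k",(270,101))):
    c=pickle.load(open(n+".pkl","rb"));im=cv2.imread(f"pics/{n}.png")
    b=cv2.resize(im[v-30:v+30,u-30:u+30],None,fx=6,fy=6,interpolation=cv2.INTER_CUBIC)
    g=cv2.GaussianBlur(cv2.cvtColor(b,cv2.COLOR_BGR2GRAY),(9,9),0)
    m=(g<75).astype(np.uint8)
    cs=cv2.findContours(m,cv2.RETR_EXTERNAL,cv2.CHAIN_APPROX_NONE)[0]
    k=[x for x in cs if cv2.contourArea(x)>1500 and cv2.pointPolygonTest(x,(180,180),False)>=0]
    k=max(k,key=cv2.contourArea); e=cv2.fitEllipse(k)
    cv2.drawContours(b,[k],-1,(0,0,255),1);cv2.ellipse(b,e,(0,255,0),1)
    E.append(b); px=(k.reshape(-1,2)+.5)/6-.5+(u-30,v-30)
    print(n,np.array(e[0])/6+(u-30,v-30),np.array(e[1])/6,e[2],len(px))
    data.append((c,px[::4],(np.array(e[0])+.5)/6-.5+(u-30,v-30)))
cv2.imwrite("pics/lens.png",np.hstack(E))
X,r=tri([(c,e) for c,_,e in data]);print("tri",X,r)
RR=[rays(c,p) for c,p,_ in data]
def f(p):
    C=p[:3];t,y,r=p[3:];n=np.array([-np.sin(t)*np.cos(y),-np.sin(t)*np.sin(y),np.cos(t)])
    out=[]
    for O,D in RR:
        s=((C-O)@n)/(D@n);P=O+D*s[:,None];out.append(np.linalg.norm(P-C,axis=1)-r)
    return np.concatenate(out)*1000
for t0 in (.3,.6,.9):
    s=least_squares(f,[*X,t0,0,.015],loss="soft_l1");print(s.x.round(4),s.cost,np.abs(s.fun).mean())
E
python3 lens.py
```

```text
g [275.96898651 215.93473307] [36.05504608 39.47797648] 87.53521728515625 644
k [269.45657349 100.33902486] [44.70357259 49.35257975] 92.85310363769531 799
tri [ 0.73810462 -0.09046007  0.12496718] [0.00010190180489930515, 0.00010190180489929434]
[ 0.7373 -0.0905  0.1261  0.4856 -0.0179  0.0198] 3.233846931995514 0.10510482328953558
[ 0.7373 -0.0905  0.1261  0.4856 -0.0179  0.0198] 3.233846931997456 0.10510482470966713
[ 0.7373 -0.0905  0.1261  0.4856 -0.0179  0.0198] 3.2338469319954535 0.10510482300200562
```

View pics/lens.png

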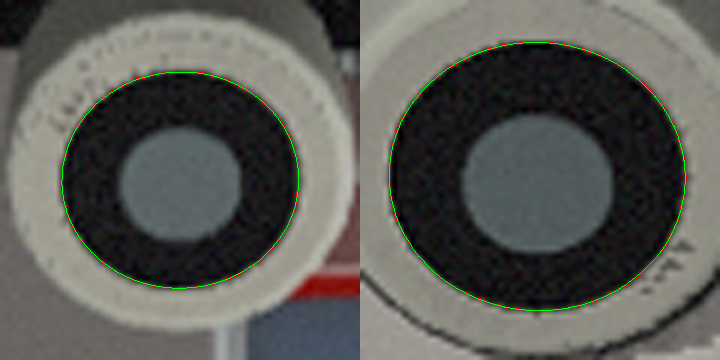

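Both ellipses fit the ring well: tilt 0.486 rad, lens at about (0.737, -0.0905, 0.125), yaw near 0. Now a fresh look at the block before grasping it.

```bash
python3 - <<'E'
from plant import robot
import cv2,pickle
robot.set_gripper(.06)
robot.move_pose([.4885,-.156,.20],[180,0,75])
c=robot.get_calibration("wrist");im=robot.grab_frame("wrist");cv2.imwrite("pics/m.png",im);pickle.dump(c,open("m.pkl","wb"))
print(robot.observe()["time"])
from h import *
W=[]
for nm,m,z in (("bright red",mask(im,(172,6),150,130),.061),("all red",mask(im,(172,6),150,40),.061)):
    cs=cv2.findContours(m,cv2.RETR_EXTERNAL,cv2.CHAIN_APPROX_NONE)[0]
    k=max(cs,key=cv2.contourArea).reshape(-1,2)
    r=cv2.minAreaRect((plane(c,k,z)[:,:2]*1000).astype(np.float32));print(nm,r,k.mean(0))
E
```

```text
21.7333
bright red ((488.54498291015625, -155.59486389160156), (47.8895149230957, 16.82644271850586), 74.05294799804688) [268.13157895 230.01578947]
all red ((489.4061584472656, -152.73715209960938), (56.59517288208008, 19.447973251342773), 74.36259460449219) [268.67281106 225.12442396]
```

View pics/m.png

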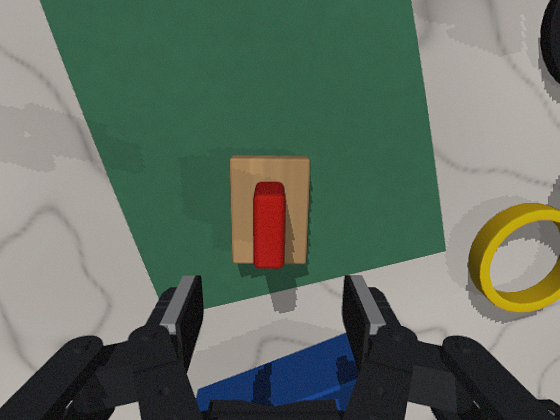

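The handle is at (268,230) px, i.e. (0.4888, -0.1555), with its long axis at 74.5°. This agrees with the first look. Grasp and lift.

```bash
cat > show.py <<'E'
import numpy as np
from scipy.spatial.transform import Rotation as Ro
L=np.array([.7373,-.0905,.1245]);t=.486;y=-.012
n=np.array([-np.sin(t)*np.cos(y),-np.sin(t)*np.sin(y),np.cos(t)])
x=np.array([-np.sin(y),np.cos(y),0]);z=-n
R=np.c_[x,np.cross(z,x),z];eul=Ro.from_matrix(R).as_euler("xyz",degrees=True)
show=L+.15*n
E
python3 - <<'E'
from plant import robot
from show import *
import cv2
p=np.array([.4888,-.1555,.101])
robot.line_to([*p[:2],.16],rotation=[180,0,74.5])
print(robot.line_to(p,vel=.08,guard=15),robot.observe()["tool_pos"])
robot.set_gripper(0.);o=robot.observe();print(o["gripper_width"],o["ft_force"])
robot.line_to([*p[:2],.28],vel=.12);o=robot.observe();print(o["gripper_width"],o["ft_force"],o["time"])
tcp=show+n*(.044+.054)
robot.move_pose(tcp+.05*n,eul)
robot.line_to(tcp,vel=.05)
robot.pause(.5);o=robot.observe()
print(tcp,o["tool_pos"],eul,o["tcp_rot"],o["gripper_width"],o["time"])
for c in("scene","side","wrist"): cv2.imwrite(f"pics/n_{c}.png",robot.grab_frame(c))
E
```

```text
False [ 0.48905295 -0.15566106  0.10143681]
0.019026145317257007 [ 0.05286189 -0.78822245  4.33319261]
0.018905019093984496 [ 0.28159686  1.13098818 -1.29564541] 25.1167
[ 0.62146933 -0.08910997  0.34378366] [ 0.6214791  -0.08909292  0.34380687] [152.15425116   0.          89.31245065] [1.52150725e+02 2.32661172e-04 8.93145952e+01] 0.01922300768754866 27.5417
```

```bash
python3 -c "
import cv2,numpy as np
a=cv2.imread('pics/n_scene.png')[170:370,90:390];b=cv2.imread('pics/n_side.png')[120:400,180:420]
cv2.imwrite('pics/n1.png',cv2.resize(a,None,fx=2.6,fy=2.6));cv2.imwrite('pics/n2.png',cv2.resize(b,None,fx=2.1,fy=2.1))"
```

```text
(no output)
```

View pics/n1.png

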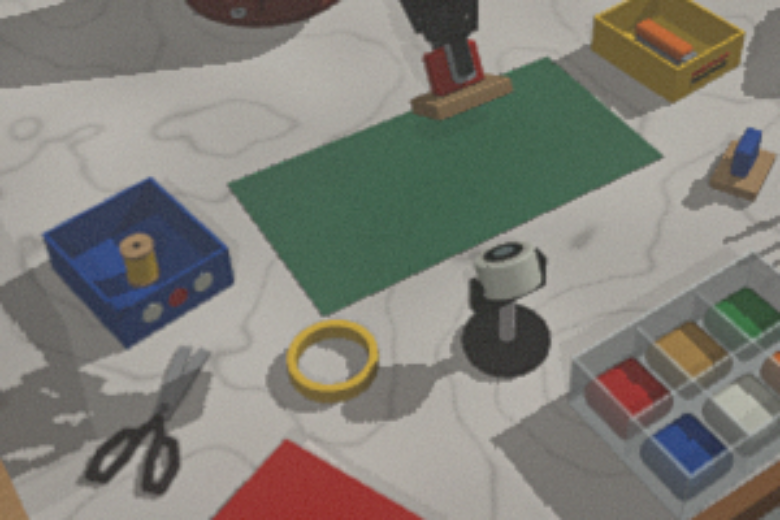

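View pics/n2.png

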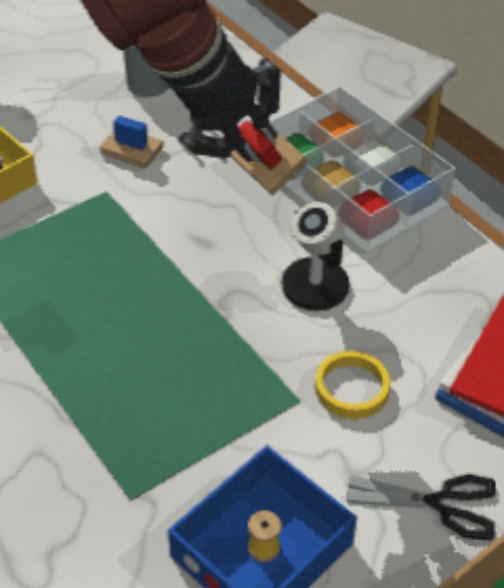

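View pics/n_wrist.png

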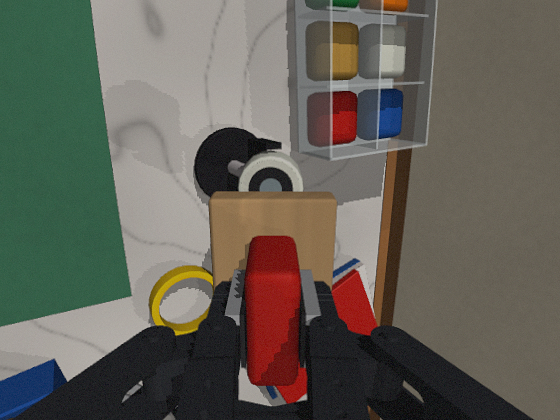

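```bash
python3 - <<'E'
from plant import robot
from h import *; from show import *
yv=R[:,1]; P=lambda a,b,h: show+a*x+b*yv+h*n
pts=[P(.04,-.028,.018),P(.04,.028,.018),P(.025,-.01,.058),P(.025,.01,.058),P(-.025,.01,.058)]
for c in("wrist","scene","side"):print(c,proj(robot.get_calibration(c),pts).round(0).tolist())
c=robot.get_calibration("scene"); 
print("scene plate low edge", ((proj(c,[P(.04,.028,0),P(-.04,.028,0)])-[90,170])*2.6).round(0).tolist())
c=robot.get_calibration("side"); 
print("side", ((proj(c,[P(a,b,.018) for a in(.04,-.04) for b in (-.028,.028)])-[180,120])*2.1).round(0).tolist())
o=robot.observe();print(o["time"],np.abs(o["qvel"]).max(),o["ft_force"])
E
```

```text
wrist [[201.0, 195.0], [332.0, 195.0], [235.0, 269.0], [294.0, 269.0], [292.0, 385.0]]
scene [[276.0, 196.0], [287.0, 198.0], [270.0, 183.0], [274.0, 184.0], [256.0, 190.0]]
side [[287.0, 191.0], [304.0, 175.0], [290.0, 181.0], [296.0, 175.0], [308.0, 186.0]]
scene plate low edge [[518.0, 92.0], [443.0, 122.0]]
side [[225.0, 149.0], [260.0, 116.0], [266.0, 188.0], [302.0, 153.0]]
27.6917 0.09690177706019226 [-1.70115658e-03  5.74744820e-01 -1.83283114e+00]
```

The block is held at the show pose and both tubs still hold their items. The plate looks slightly smaller than predicted in the wrist view, so I'll measure its corners more closely.

```bash
python3 - <<'E'
import cv2,numpy as np
def g(n,x,y,w,h,f):
    im=cv2.imread(f'pics/n_{n}.png')[y:y+h,x:x+w];im=cv2.resize(im,None,fx=f,fy=f,interpolation=cv2.INTER_CUBIC)
    for i in range(0,w,10): cv2.putText(im,str(x+i),(i*f,8),0,.3,(255,255,255),1);cv2.line(im,(i*f,0),(i*f,h*f),(200,200,200) if i%50==0 else (120,120,120),1)
    for i in range(0,h,10): cv2.putText(im,str(y+i),(0,i*f+8),0,.3,(255,255,255),1);cv2.line(im,(0,i*f),(w*f,i*f),(120,120,120),1)
    return im
a=g("scene",240,180,60,45,6);b=g("side",270,165,65,60,6)
H=max(a.shape[0],b.shape[0]);pad=lambda i:cv2.copyMakeBorder(i,0,H-i.shape[0],0,5,0)
cv2.imwrite("pics/p.png",np.hstack([pad(a),pad(b)]))
cv2.imwrite("pics/q.png",g("wrist",195,180,150,110,5))
E
```

```text
(no output)
```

View pics/p.png

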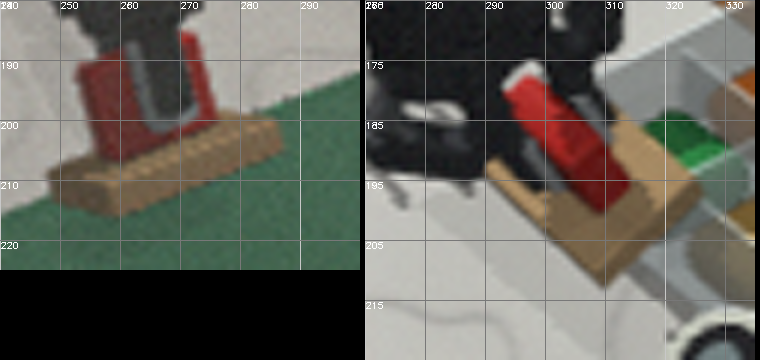

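View pics/q.png

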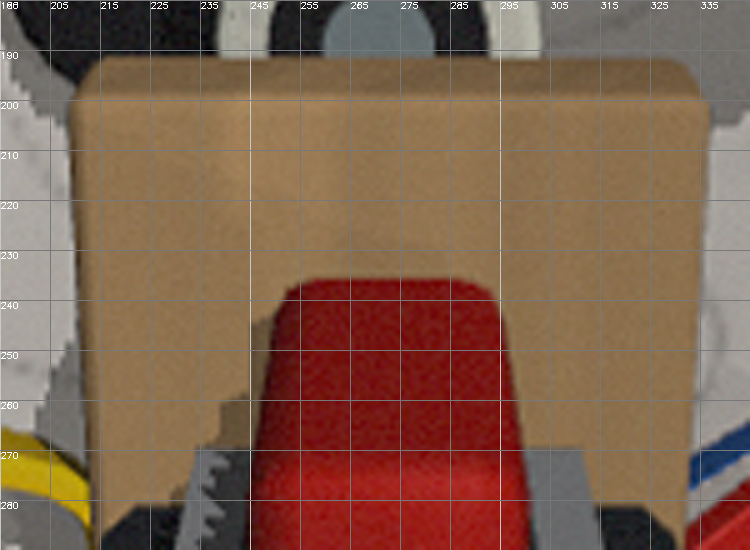

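The measured corners are within about 2 px (scene, side) and 4–6 px (wrist) of the prediction. That is roughly 5 mm, against a 30 mm tolerance, and the block is square and level. Handing in.

```bash
python3 -c "
from plant import robot
robot.pause(.3);o=robot.observe();print(o['gripper_width'],o['time']);robot.job_done()"
```

```text
0.019086759331930898 27.9917
the job is handed in; nothing more can be done
```

I handed the job in at about 28 s of the 67 s allowed, with the red-handled block held still in front of the webcam. The system reported no verdict.

- **Tubs:** The stapler went into the yellow tub and the cotton reel into the blue tub. Pictures after each release, and again at the end, show both standing inside their tubs.
- **Webcam lens:** Two wrist views gave a tilt of 0.486 rad and a lens position of about (0.737, -0.090, 0.125). The ring edge points fitted to about 0.1 mm on average.
- **Block:** I gripped it by its handle, at a finger opening of 19 mm. In the last pictures the plate corners were within 2 px (scene and side) and 4–6 px (wrist) of prediction, about 5 mm off at most. The face looked square to the lens and its long sides level.
- **Other items:** The webcam, blue-handled block, tape and scissors looked undisturbed in the last pictures. I did not measure their positions again.

One motion failed. My first tilted view of the webcam was out of the arm's reach and nothing moved, so I used a less steep one. The lens height also came out 2–3 mm above what the stated dimensions imply, close to the calibration accuracy, so I used a value in between.

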